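Lock up the bench strongbox

TASK

Lock the jeweller's strongbox: first push its sliding lid fully shut, then hold the spring safety catch down with one fingertip while the other fingertip pushes the bolt fully home through the lid's staple, and finally let go so that the catch springs back up and locks the bolt. Use only pushes and presses: pick nothing up, and leave everything else on the bench where it stands.

Things in the scene. Friction and masses are not known exactly. Their poses are not given: they have to be found in the camera images.
- strongbox: low grey steel box fixed to the bench, 170 (x) by 270 (y) by 60 mm high; origin: centre of its underside. Its -x side faces the robot, roughly; +y is its left. Below y = 10 mm: compartment under the sliding lid. From y = 10 to 135 mm: flat bolt deck, z = 60 mm, with the bolt along x = -30 and the catch along x = +30 mm, parallel to y. A rail and a bridge by the bolt rise 16 mm off the deck
- lid (a joint): opening of the sliding lid, m: 0 fully shut (end stop), up to 0.09 open. An open lid stands out over the box's front (-x); it shuts by sliding along the box's +x. It slides with about 3 N and stays where it is left
- lid_ridge (a point): middle of the top edge of the lid's push ridge, an upright rib 8 mm thick (x), 60 mm long (y), 28 mm high above the lid (lid top at z = 60 mm). With the lid shut it is at x = 30, y = -60, z = 88 mm of the box. The staple that takes the bolt is on the lid's edge nearest the bolt
- bolt (a joint): travel of the bolt, m: 0 drawn (start), 0.036 fully home (end stop). It slides along the box's -y, towards the lid, with about 2 N. While the catch is up it is locked (2 mm of play) at either end of its travel. Its tip enters the lid's staple only if the lid is within about 3 mm of shut
- bolt_lug (a point): centre of the top of the bolt's upright steel lug, 24 (x) by 12 (y) mm, 36 mm high, standing on the 10 mm round bolt; its top is 46 mm above the deck. At the start at x = -30, y = 78, z = 106 mm of the box; moves with the bolt
- catch (a joint): how far the spring catch is pressed down, m: 0 up, 0.012 at its bottom stop. The bolt is free when it is more than 5 mm down. Pressing takes 2 N at first and 5 N at the bottom. Let go, it springs up and locks the bolt, unless the bolt stands between its two end places
- catch_pad (a point): centre of the top face of the catch's flat dark pad, 24 mm (x) by 80 mm (y, parallel to the bolt), 34 mm above the deck when up; at x = 30, y = 80 mm of the box, so 60 mm beside the bolt's line. A fingertip may slide along it while holding it down
- jar: amber glass jar with black cap, 38 mm across, 60 mm tall; bystander, loose; origin at the centre of its underside
- weight: brass weight with a small knob, 36 mm across, 50 mm tall; bystander, loose; origin at the centre of its underside
- steel_block: bright steel block, 45 x 45 x 40 mm high; bystander, loose; origin at the centre of its underside
- dish: white ceramic dish, 60 mm across, 28 mm tall; bystander, loose; origin at the centre of its underside
- bangle: brass bangle lying flat, 64 mm across, 14 mm tall; bystander, loose; origin at the centre of its underside
- mallet: hammer lying on the bench; bystander, loose
- driver: screwdriver lying on the bench; bystander, loose

How it is judged:
On the way, in this order (a step that is already met when the one before it is completed fails the run):
1. the lid is pushed shut (within 3 mm) while the bolt is still drawn (value of joint lid below 0.003 m and value of joint bolt below 0.008 m), for 0.1 s.
2. the bolt is on its way (16 to 31 mm) with a finger pressing on the catch (value of joint bolt between 0.016 and 0.031 m and value of joint catch above 0.004 m and contact force between the fingers and catch above 0.3 N).
At the end, for the whole second after the job is handed in: lid within 3 mm of shut, bolt home (at least 32.5 mm of its 36 mm travel) and at rest, catch sprung back up (within 3 mm of its top); the other things within 20 mm of where they stood (value of joint each of lid, catch below 0.003 m and value of joint bolt above 0.0325 m and velocity of joint bolt below 0.01 m/s); the robot touches nothing.
It fails at once if a bystander is lifted, or shoved more than 20 mm (distance of any of jar, weight, steel_block, dish, bangle, mallet, driver from where it was at the start of the episode above 0.02 m).
It also fails if it takes over 45 s, if anything falls off the work surface, if the arm or the gripper's body presses on something with over 40 N, if the wrist force passes 120 N, or if a joint passes its speed limit or range.

ROBOT

A 6-joint arm with a two-finger parallel gripper is mounted at the origin on the work surface. World frame = base frame: x ahead of the robot, y to its left, z up, the work surface at z = 0. Lengths are in m, angles in rad, forces in N, time in s.
With the tool pointing down it reaches from about 0.25 to 0.8 m from the base axis. Payload 3.9 kg.
Tool frame: the origin (TCP) lies between the finger pads; the fingertips stand arm.tips_ahead ahead of it and the grasp point (between the pads) lies 11 mm behind it (arm.tips_ahead is the distance from the TCP to the fingertips, in m); x points along the fingers, z is the direction in which the jaws open and shut, and the axes are right-handed (so a half turn about x gives the same grasp; the last joint's range is limited). The gripper opens to 85 mm and grips with 20 to 120 N. Pads are 22 mm wide; open, the fingers measure 114 mm over their backs; the gripper's body (76 mm by 85 mm) begins 54 mm behind the grasp point. The pads swing forward as they close: fully open they stand 13 mm farther back than shut.
Start: joints at [-1.199, 0.26, -0.138, 1.173, 0, 1.571], TCP at [0.191, -0.489, 0.239] pointing down, gripper open.
Joint ranges: [-2.78, 2.78], [-0.83, 1.72], [-1.28, 1.37], [-1.9, 2.12], [-1.57, 1.48], [-3.14, 3.14]. Speed limits (rad/s): [2.57, 2.57, 3.14, 3.14, 3.14, 3.14].

INTERFACE

Orientations are given as a unit quaternion [w, x, y, z].
In Python, from station import arm, jaws, planner, cams, close_job gives the robot as it stands. The module is installed in compiled form; this text tells all that it offers. Calls block until the motion is done:
- arm.reach(position, orientation): joint-space move of the TCP to a pose.
- arm.movel(position, frame=None, v=0.15, threshold=None): straight line of the TCP; frame=None keeps the orientation; v is the mean speed in m/s. With threshold (N) it stops when the force on the tool has changed by that much, and returns True; else False.
- arm.move_j(angles): joint-space move.
- jaws.open_jaws() and jaws.close_gripper(): open the fingers fully, or close them until they stop; the grip force is fixed at half the most.
- arm.wait(seconds).
- planner.solve_ik(position, orientation): joint angles nearest the present ones, or None.
- cams.grab_frame(name): name is "scene" or "top"; returns (picture, depth): 480x640x3 uint8, red, green, blue; 480x640 float32, m along the optical axis (not along the pixel's ray), 0 where there is no reading.
- cams.calibration(name): a dict with "camera_matrix" (3x3 intrinsics, pixels), "k1" (the pictures are not rectified: a ray, as slopes to the right and down, at radius r is drawn at 1 + k1 r^2 times it, then the intrinsics apply), "R" (3x3) and "t" (3): a world point X has camera coordinates R X + t. Camera axes: x right, y down, z forward; pixel columns grow to the right and rows downward; lengths in m; the calibration is good to about 2 mm. A picture is of the moment at which its call begins. calibration takes no time and is no camera call.
A pose or a line that the arm cannot do raises arm.MotionError and nothing moves.
- close_job(): hands the job in, once; it reports no verdict.
Readings, each from a call of its own:
- arm.current_clock(): time.
- arm.current_joints(): joint angles.
- arm.current_joint_velocities(): joint speeds.
- arm.current_tau(): joint torques, N m.
- arm.current_ee_pos(): TCP position.
- arm.current_eef_rot(): TCP orientation.
- arm.current_contact_force(): force on the tool from outside, world axes, zero at the start.
- arm.current_wrist_torque(): the same for the moment, N m.
- arm.current_finger_gap(): finger opening in m.
Only numpy, scipy, OpenCV 4.12 (cv2) and the standard library are available. Lean on these libraries where they do the work, as an engineer would, in place of code of your own. Each camera call takes 0.05 s, during which the arm holds its last target.

## Working session

There is one attempt and no reset: what is moved stays moved. The work goes in short steps, each a Python script; the robot and the scene stay as the last script left them, time stands still between calls to the robot, and variables do not carry over. Pictures are saved under pics/ and viewed, and the job is handed in when it is done.

```bash
mkdir -p pics; ls; python3 - <<'E'
from station import arm,cams
import cv2,numpy as np
for n in("scene","top"):
    p,d=cams.grab_frame(n); cv2.imwrite(f"pics/{n}0.png",p[:,:,::-1]); np.savez(f"{n}0.npz",p=p,d=d)
    print(n,cams.calibration(n))
print(arm.current_clock(),arm.tips_ahead,arm.current_eef_rot(),arm.current_finger_gap(),arm.current_contact_force())
E
```

```text
pics
scene {'camera_matrix': array([[536.8857944 ,   0.        , 329.37651848],
       [  0.        , 536.8857944 , 242.84874843],
       [  0.        ,   0.        ,   1.        ]]), 'k1': -0.061247452616935705, 'R': array([[-3.14086048e-01,  9.49394474e-01,  2.96625158e-04],
       [ 6.65217500e-01,  2.20295312e-01, -7.13411279e-01],
       [-6.77374071e-01, -2.23875209e-01, -7.00745502e-01]]), 't': array([ 0.16348027, -0.27771537,  1.75208581])}
top {'camera_matrix': array([[564.7927073 ,   0.        , 309.997233  ],
       [  0.        , 564.7927073 , 242.09030352],
       [  0.        ,   0.        ,   1.        ]]), 'k1': -0.021343344439360628, 'R': array([[-2.06695515e-02, -9.99783618e-01, -2.34244647e-03],
       [-9.89509386e-01,  2.07921011e-02, -1.42964552e-01],
       [ 1.42982322e-01, -6.37140412e-04, -9.89725037e-01]]), 't': array([-0.00578643,  0.55421436,  1.36189964])}
0.1 0.008 [ 0.58328711  0.39931477  0.58430529 -0.39863667] 0.08525925640928539 [ 0.00316394 -0.55105634  0.21567686]
```

View pics/scene0.png

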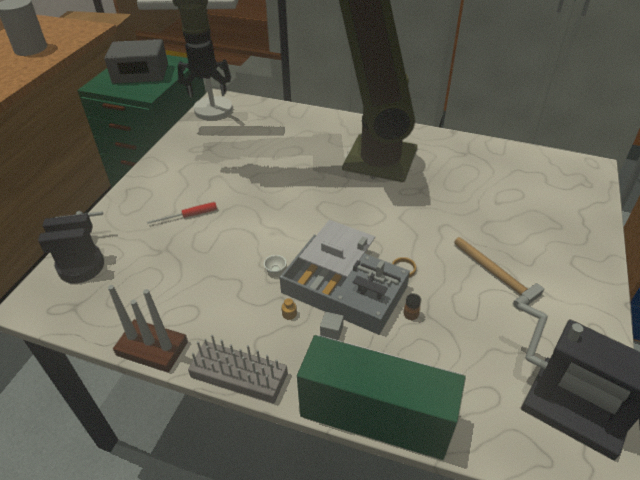

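View pics/top0.png

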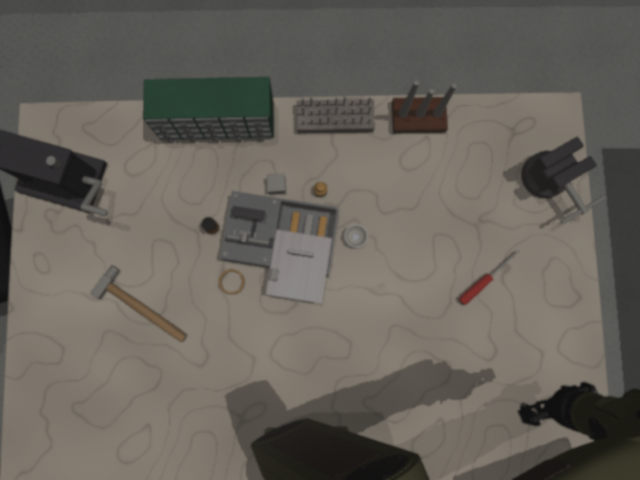

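The box is near top pixel (275,245), rotated slightly, with its lid open toward the robot. Dish, weight, block, jar and bangle stand around it. I'll zoom in on both views.

```bash
python3 - <<'E'
import cv2,numpy as np
p=np.load("top0.npz")["p"][175:315,195:375]; 
p=np.clip(p.astype(float)*1.5,0,255).astype(np.uint8)
cv2.imwrite("pics/topz.png",cv2.resize(p[:,:,::-1],None,fx=4.2,fy=4.2,interpolation=cv2.INTER_CUBIC))
p=np.load("scene0.npz")["p"][210:340,250:430]
cv2.imwrite("pics/scenez.png",cv2.resize(p[:,:,::-1],None,fx=4.4,fy=4.4,interpolation=cv2.INTER_CUBIC))
E
```

```text
(no output)
```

View pics/topz.png

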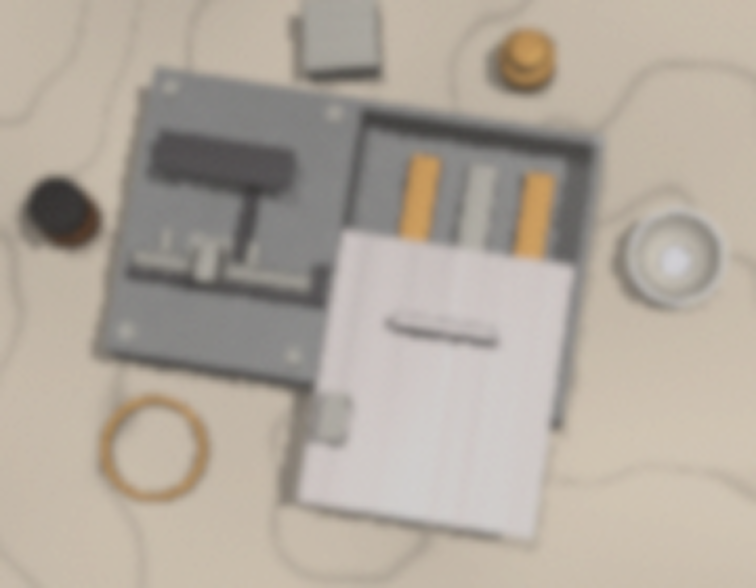

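View pics/scenez.png

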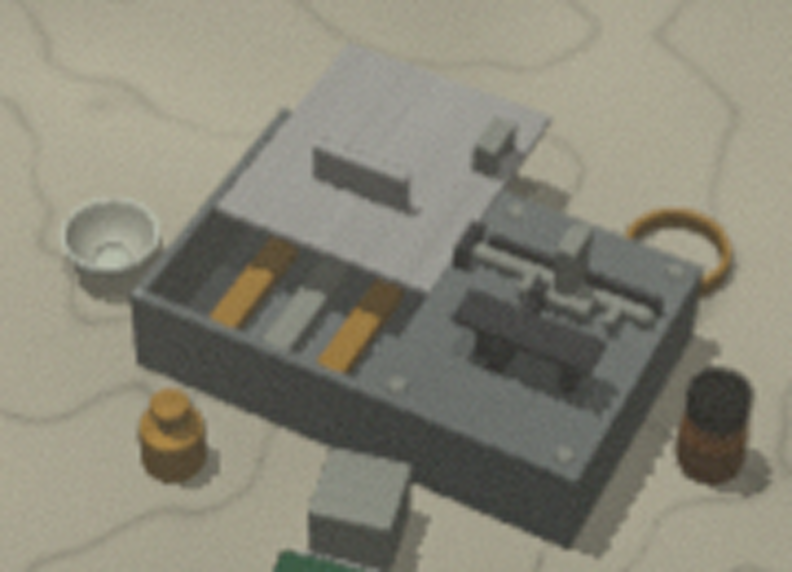

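```bash
cat >h.py <<'E'
import numpy as np,cv2,json,os
from scipy.optimize import least_squares
from station import arm,jaws,planner,cams
def proj(n,X):
    c=cams.calibration(n);X=np.atleast_2d(X).astype(float)
    q=cv2.projectPoints(X,cv2.Rodrigues(c["R"])[0],c["t"],c["camera_matrix"],np.array([c["k1"],0,0,0.]))[0]
    return q[:,0]
def ray(n,uv,z):
    c=cams.calibration(n)
    s=cv2.undistortPoints(np.array([[uv]],float),c["camera_matrix"],np.array([c["k1"],0,0,0.]))[0,0]
    d=c["R"].T@np.array([s[0],s[1],1]);o=-c["R"].T@c["t"]
    return o+d*(z-o[2])/d[2]
def unz(q,s,x0,y0): return (q[0]+.5)/s-.5+x0,(q[1]+.5)/s-.5+y0
def w(pose,b):
    x,y,a=pose;b=np.atleast_2d(b);c,s=np.cos(a),np.sin(a)
    return np.c_[x+c*b[:,0]-s*b[:,1],y+s*b[:,0]+c*b[:,1],b[:,2]]
E
cat >fit.py <<'E'
from h import *
T=[((155,68),(85,135,60)),((98,355),(-85,135,60)),((600,135),(85,-135,60)),((224,161),(30,80,94)),((205,247),(-30,78,106))]
S=[((700,268),(-85,135,60)),((577,477),(85,135,60)),((133,293),(85,-135,60)),((288,112),(-85,-135,60)),((577,240),(-30,78,106))]
obs=[("top",unz(q,4.2,195,175),b) for q,b in T]+[("scene",unz(q,4.4,250,210),b) for q,b in S]
def res(p): return np.concatenate([proj(n,w(p,np.array(b)/1000.))[0]-q for n,q,b in obs])
for n,q,b in obs: print(n,b,ray(n,q,b[2]/1000))
r=least_squares(res,[.5,.1,0],loss='soft_l1')
print(r.x,res(r.x).reshape(-1,2).round(2))
for n in("top","scene"):
    o=[k for k in obs if k[0]==n]
    f=lambda p: np.concatenate([proj(n,w(p,np.array(b)/1000.))[0]-q for n,q,b in o])
    print(n,least_squares(f,[.5,.1,0]).x)
json.dump(list(r.x),open("pose.json","w"))
E
python3 fit.py
```

```text
top (85, 135, 60) [0.68364223 0.17463496 0.06      ]
top (-85, 135, 60) [0.51378335 0.20785302 0.06      ]
top (85, -135, 60) [ 0.63771112 -0.08694659  0.06      ]
top (30, 80, 94) [0.62004395 0.13037273 0.094     ]
top (-30, 78, 106) [0.56846357 0.14001635 0.106     ]
scene (-85, 135, 60) [0.51644053 0.20354904 0.06      ]
scene (85, 135, 60) [0.67926215 0.17475673 0.06      ]
scene (85, -135, 60) [ 0.63303612 -0.08934113  0.06      ]
scene (-85, -135, 60) [ 0.46984257 -0.05620039  0.06      ]
scene (-30, 78, 106) [0.56015456 0.14085402 0.106     ]
[ 0.5758816   0.05840709 -0.17897748] [[-0.6   0.05]
 [ 0.6  -1.03]
 [ 1.09  0.86]
 [-0.59  0.18]
 [-0.19  3.43]
 [ 1.15  0.22]
 [ 0.11  1.6 ]
 [-0.47  0.69]
 [-0.91 -0.67]
 [-0.15 -0.01]]
top [ 0.57787177  0.0584366  -0.17515652]
scene [ 0.57432508  0.05806581 -0.18086495]
```

The two views agree to 3 mm. I'll overlay the fitted outlines to check them.

```bash
cat >ov.py <<'E'
from h import *
import sys
def rect(cx,cy,lx,ly,z): return np.array([(cx+sx*lx/2,cy+sy*ly/2,z) for sx,sy in((1,1),(1,-1),(-1,-1),(-1,1))])/1000.
def overlay(n,pose,d,s,x0,y0,W,H,out,p,bolt=0,catch=0):
    g=1.5 if n=="top" else 1
    im=np.clip(p[y0:y0+H,x0:x0+W].astype(float)*g,0,255).astype(np.uint8)[:,:,::-1]
    im=cv2.resize(im,None,fx=s,fy=s,interpolation=cv2.INTER_CUBIC)
    R=[(rect(0,0,170,270,60),(0,0,255)),(rect(30,80,24,80,94-catch),(0,255,0)),(rect(-30,78-bolt,24,12,106),(255,0,255)),(rect(30-d,-60,8,60,88),(255,0,0))]
    for r,c in R:
        q=(proj(n,w(pose,r))-[x0,y0]+.5)*s-.5
        cv2.polylines(im,[np.round(q*16).astype(int)],True,c,1,cv2.LINE_AA,4)
    cv2.imwrite(out,im)
if __name__=="__main__":
    P=json.load(open("pose.json"))
    d=float(sys.argv[1])
    overlay("top",P,d,4.2,195,175,180,140,"pics/ovt%s.png"%sys.argv[2],np.load("top0.npz")["p"])
    overlay("scene",P,d,4.4,250,210,180,130,"pics/ovs%s.png"%sys.argv[2],np.load("scene0.npz")["p"])
E
python3 ov.py 55 1
```

```text
(no output)
```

View pics/ovt1.png

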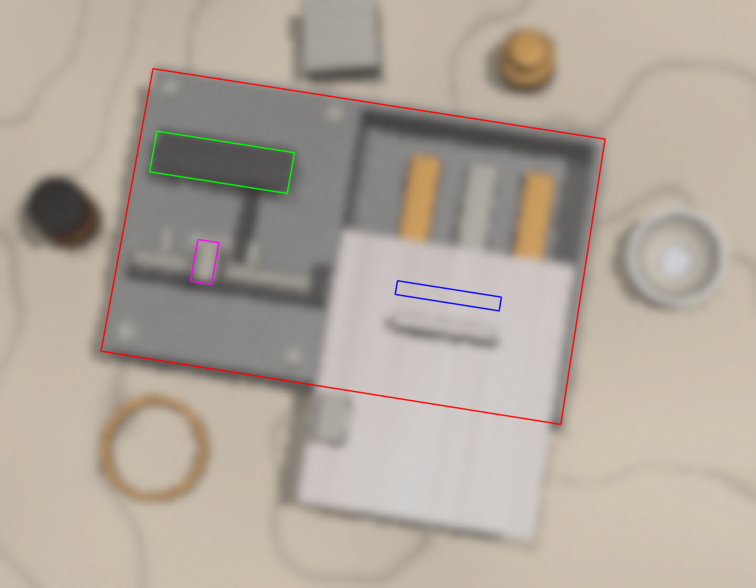

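View pics/ovs1.png

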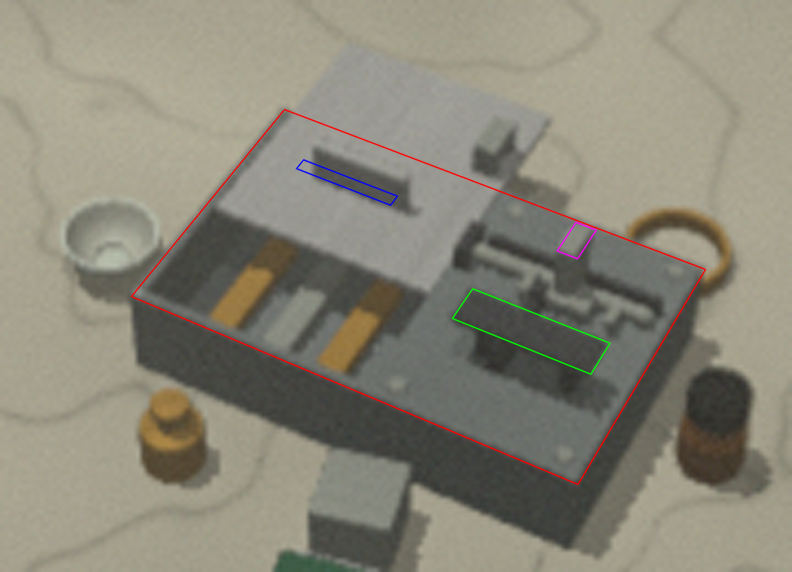

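The fitted outlines match deck, pad and lug to about 1 px in both views. The ridge sits higher than the overlay, so the lid is about 69 mm open. Next I close the jaws and go above the lid just behind the ridge.

```bash
cat >>h.py <<'E'
from scipy.spatial.transform import Rotation as Ro
P=json.load(open("pose.json")) if os.path.exists("pose.json") else None
def quat(deg_box):
    """candidates: tool x down, jaw axis at deg_box (box frame)"""
    out=[]
    for k in(0,np.pi):
        a=P[2]+np.deg2rad(deg_box)+k
        z=np.array([np.cos(a),np.sin(a),0]);x=np.array([0,0,-1.]);y=np.cross(z,x)
        q=Ro.from_matrix(np.c_[x,y,z]).as_quat(); out.append(q[[3,0,1,2]])
    return out
def bx(x,y,ztip): # box mm, tip height mm -> TCP world
    p=w(P,[[x/1000,y/1000,ztip/1000+arm.tips_ahead]])[0]; return p
def tob(p):
    d=np.array(p[:2])-P[:2];c,s=np.cos(P[2]),np.sin(P[2])
    return np.round([1000*(c*d[0]+s*d[1]),1000*(-s*d[0]+c*d[1]),1000*(p[2]-arm.tips_ahead)],1)
def fb():
    f=np.array(arm.current_contact_force());c,s=np.cos(P[2]),np.sin(P[2])
    return np.round([c*f[0]+s*f[1],-s*f[0]+c*f[1],f[2]],1)
def pick(pos,deg):
    j0=np.array(arm.current_joints());best=None
    for q in quat(deg):
        s=planner.solve_ik(pos,q)
        if s is None: continue
        m=np.abs(np.array(s)-j0).max()
        if best is None or m<best[0]: best=(m,q,s)
    return best
def st(m=""): print(m,"t",round(arm.current_clock(),2),"box",tob(arm.current_ee_pos()),"F",fb())
E
python3 - <<'E'
from h import *
jaws.close_gripper(); print(arm.tips_ahead,arm.current_finger_gap())
b=pick(bx(-62,-60,150),90); print(b)
arm.reach(bx(-62,-60,150),b[1]); st()
E
```

```text
0.008 -4.5393353054515536e-07
(np.float64(1.3712023546274312), array([ 0.54268395, -0.4533146 ,  0.54268395,  0.4533146 ]), array([ 0.02063009,  0.27501067, -0.33899679,  0.95678886,  0.        ,
        0.19960757]))
 t 3.0 box [-61.7 -60.7 150.1] F [-0.2 -0.5  0.4]
```

```bash
python3 - <<'E'
from h import *
p,_=cams.grab_frame("scene"); cv2.imwrite("pics/s1.png",cv2.resize(p[150:340,230:450,::-1],None,fx=3.5,fy=3.5,interpolation=cv2.INTER_CUBIC))
print(arm.movel(bx(-62,-60,100),v=0.2)); st()
print(arm.movel(bx(-62,-60,58),v=0.05,threshold=4)); st()
E
```

```text
False
 t 3.45 box [-62.5 -60.6  99.8] F [ 0.4  0.1 -0.3]
True
 t 4.21 box [-62.2 -60.1  60. ] F [ 0.5 -0.3  4.7]
```

View pics/s1.png

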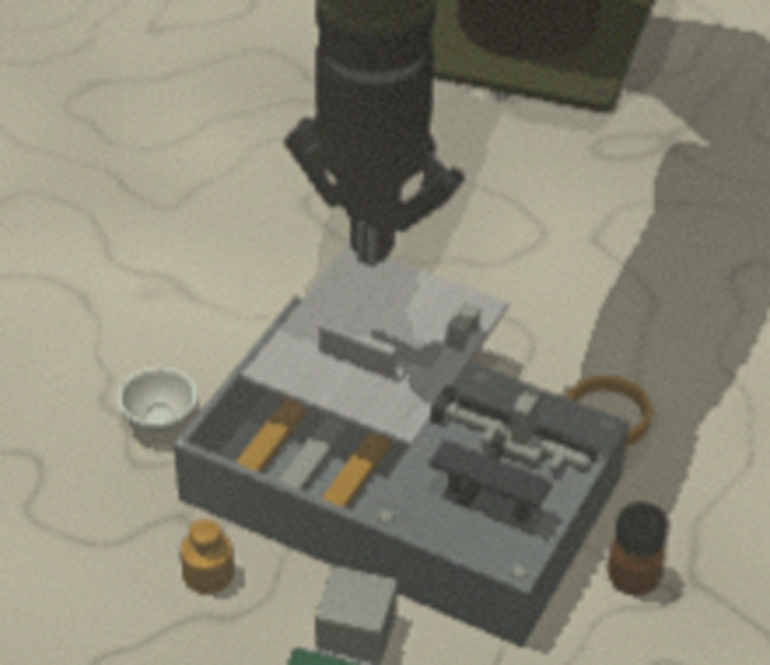

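Contact came exactly at lid-top height (60.0 mm), so the 8 mm tip offset holds for shut fingers. I raise a little and push the lid shut.

```bash
python3 - <<'E'
from h import *
arm.movel(bx(-62,-60,67),v=0.1); st()
print(arm.movel(bx(26,-60,67),v=0.07,threshold=12)); st()
arm.wait(0.2); st()
E
```

```text
t 4.46 box [-61.6 -59.9  67.1] F [ 0.3 -0.5 -0.5]
True
 t 5.48 box [ 14.5 -60.1  65.7] F [-0.3  0.1  0.6]
 t 5.68 box [ 13.1 -60.1  65.2] F [-0.1  0.7  0.6]
```

```bash
python3 - <<'E'
from h import *
print(arm.movel(bx(26,-60,66),v=0.03,threshold=14)); st()
arm.wait(0.1); st()
arm.movel(bx(5,-60,66),v=0.1);arm.movel(bx(0,-60,140),v=0.2)
for n in("top","scene"):
    p,d=cams.grab_frame(n); np.savez(f"{n}1.npz",p=p,d=d)
from ov import overlay
overlay("top",P,0,4.2,195,175,180,140,"pics/ovt2.png",np.load("top1.npz")["p"])
overlay("scene",P,0,4.4,250,210,180,130,"pics/ovs2.png",np.load("scene1.npz")["p"])
st()
E
```

```text
True
 t 6.01 box [ 14.4 -60.3  64.6] F [ 0.2 -0.4  0.1]
 t 6.11 box [ 14.2 -60.3  64.3] F [-0.  -0.3  0.4]
 t 6.98 box [ -1.  -60.2 138.3] F [ 0. -0. -0.]
```

View pics/ovs2.png

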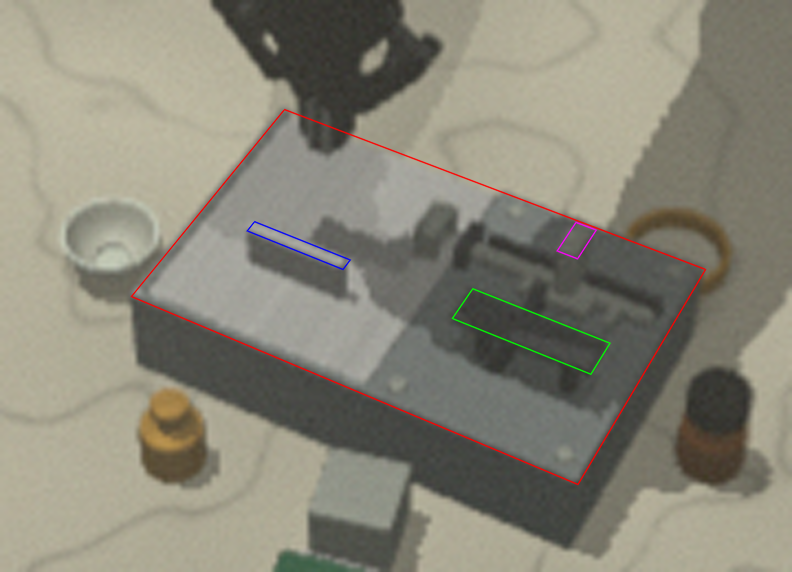

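View pics/ovt2.png

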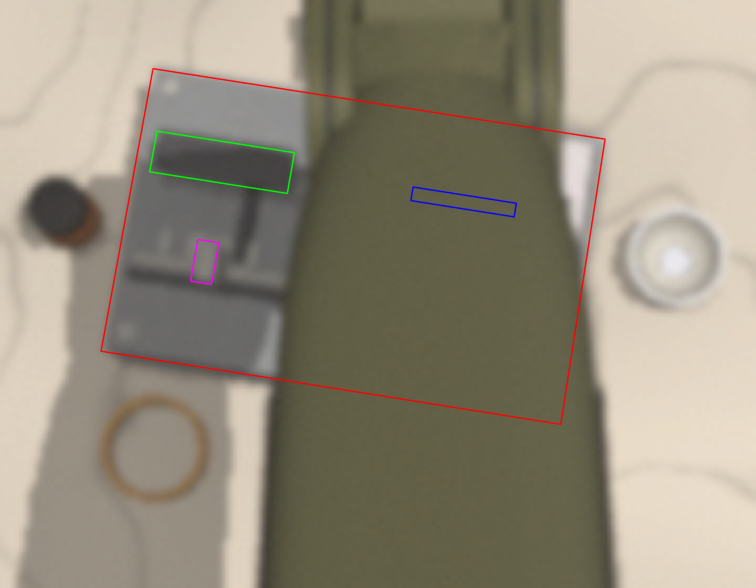

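The lid is shut: the blue ridge outline for 0 mm opening lies on the real ridge's top edge in the scene view, around (300,245). The push also stopped hard at x = 14.4 against the 15 I computed. Next I open the jaws, angle them 21° in the box frame, and touch the lug top to calibrate the open-finger tip height.

```bash
cat >>h.py <<'E'
TH=21.
def cc(x,y,ztip,tip=-0.005): # box mm centre, open-tip height
    return w(P,[[x/1000,y/1000,ztip/1000+tip]])[0]
E
python3 - <<'E'
from h import *
jaws.open_jaws(); print(arm.current_finger_gap())
p0=cc(16.4,95.8,150)
b=pick(p0,TH); print(b)
arm.reach(p0,b[1]); st()
p,_=cams.grab_frame("scene"); cv2.imwrite("pics/s3.png",cv2.resize(p[150:340,230:450,::-1],None,fx=3.5,fy=3.5,interpolation=cv2.INTER_CUBIC))
q=p0.copy(); q[2]=0.128; arm.movel(q,v=0.15)
q[2]=0.095; print(arm.movel(q,v=0.04,threshold=4)); st(); print(arm.current_ee_pos(),arm.current_wrist_torque())
q=p0.copy(); q[2]=0.125; arm.movel(q,v=0.15); st()
E
```

```text
0.08551617206571956
(np.float64(1.4485263755221436), array([ 0.70400027, -0.06620886,  0.70400027,  0.06620886]), array([ 0.24109423,  0.48303343, -0.04537496,  1.04238794,  0.        ,
        1.62434889]))
 t 9.07 box [ 16.4  95.5 137. ] F [-0.3 -0.6  0.7]
True
 t 10.04 box [16.1 95.7 92.7] F [-0.1  0.4  5.2]
[0.6087305  0.14970447 0.10073285] [-0.06921626  0.16644573  0.00244755]
 t 10.36 box [ 17.   96.1 117.2] F [-1.  -0.3 -0.4]
```

View pics/s3.png

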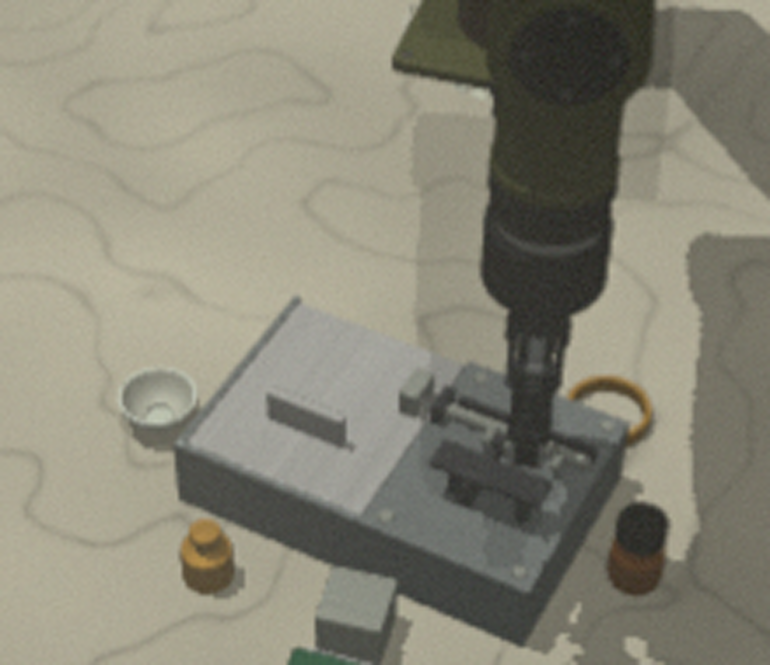

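Lug-top contact came at TCP z = 0.1007, so the open tips sit 5.3 mm behind the TCP. Now I locate finger A sideways by touching the lug's -x face with B still above the pad (tip z = 99 mm).

```bash
python3 - <<'E'
from h import *
arm.movel(cc(-12,104.5,130),v=0.2)
arm.movel(cc(-12,104.5,99.5),v=0.15); st()
print(arm.movel(cc(2,104.5,99.5),v=0.02,threshold=4)); st()
arm.movel(cc(-12,104.5,99.5),v=0.1)
st()
# +y face probe
arm.movel(cc(-12,104.5,125),v=0.2)
arm.movel(cc(-3.7,118,125),v=0.2)
arm.movel(cc(-3.7,118,99.5),v=0.15); st()
print(arm.movel(cc(-3.7,103,99.5),v=0.02,threshold=4)); st()
arm.movel(cc(-3.7,112,99.5),v=0.1); st()
E
```

```text
t 11.01 box [-12.4 104.   85.5] F [ 0.6 -0.3 -0.3]
True
 t 11.46 box [ -6.2 104.4  86.3] F [-0.1  1.3 -0.2]
 t 11.71 box [-12.4 104.4  86.5] F [ 0.3 -0.1 -0.8]
 t 12.55 box [ -5.2 116.9  85.3] F [-0.3  0.9 -0.8]
True
 t 13.23 box [ -3.5 105.1  86.7] F [0.3 2.2 0.7]
 t 13.48 box [ -3.9 112.2  86.2] F [-0.8 -0.9 -0.1]
```

The x touch gives A's inner corner at -41.95 mm, against -42 expected. The y touch shows A engaging the lug. Next: descend, press the catch with B, and check the force.

```bash
python3 - <<'E'
from h import *
arm.movel(cc(-3.8,108,99.5),v=0.1); st()
print(arm.movel(cc(-3.8,108,92),v=0.03,threshold=10)); arm.wait(.1);st()
print(arm.movel(cc(-3.8,108,88),v=0.03,threshold=10)); arm.wait(.1);st()
print(arm.movel(cc(-3.8,108,84),v=0.03,threshold=10)); arm.wait(.1);st(); print(arm.current_wrist_torque())
p,_=cams.grab_frame("scene"); cv2.imwrite("pics/s4.png",cv2.resize(p[200:340,290:450,::-1],None,fx=4.2,fy=4.2,interpolation=cv2.INTER_CUBIC))
E
```

```text
t 13.73 box [ -4.1 107.5  86.3] F [ 0.1 -0.  -0.2]
False
 t 14.23 box [ -3.6 108.1  79.1] F [0.  0.6 0.5]
False
 t 14.62 box [ -3.5 108.1  75.2] F [ 1.6 -0.3  2.3]
False
 t 15.0 box [ -3.5 108.1  71.2] F [1.5 0.8 2.8]
[ 0.04208263 -0.42427758  0.00419867]
```

View pics/s4.png

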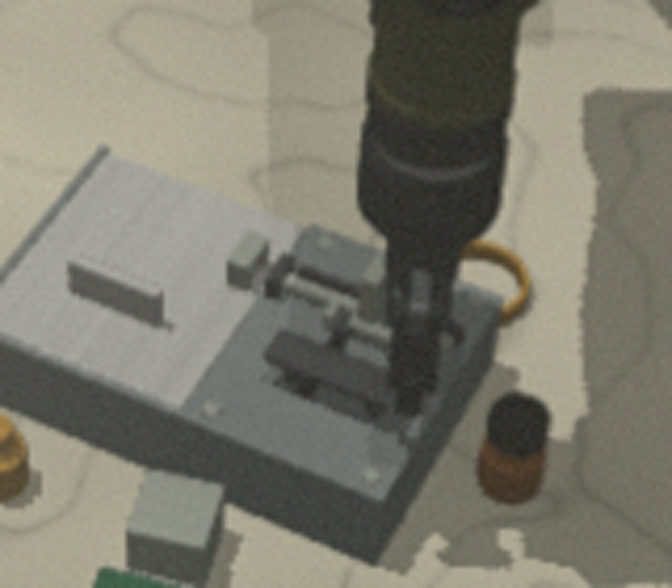

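```bash
python3 - <<'E'
from h import *
from ov import overlay
F=[]
for i in range(8):
    arm.wait(.02);F.append(fb())
print(np.mean(F,0))
p,_=cams.grab_frame("scene"); np.savez("s5.npz",p=p)
for c in(0,10): overlay("scene",P,0,6,330,240,90,80,f"pics/s5_{c}.png",p,catch=c)
a=[cv2.imread(f"pics/s5_{c}.png") for c in(0,10)]
cv2.imwrite("pics/s5.png",cv2.resize(np.hstack(a),(800,356)))
E
```

```text
[1.0125 0.625  3.9375]
```

View pics/s5.png

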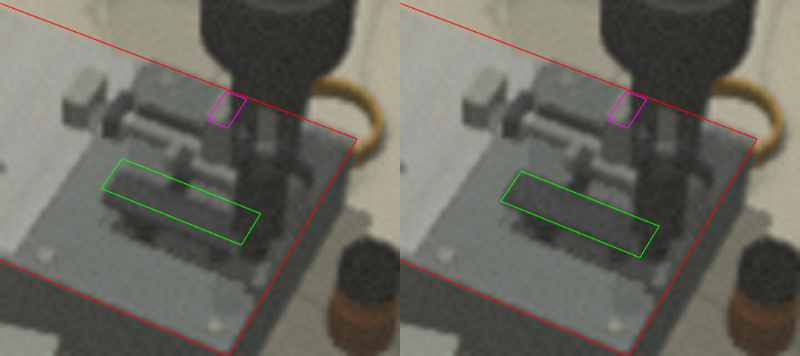

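The pad matches the 10 mm-pressed outline with 3.9 N on it, so the catch is held down. Now I push the bolt.

```bash
python3 - <<'E'
from h import *
from ov import overlay
print(arm.movel(cc(-3.6,86,84),v=0.03,threshold=14)); st()
arm.wait(.1);st()
p,_=cams.grab_frame("scene"); 
for b in(0,19): overlay("scene",P,0,6,330,240,90,80,f"pics/s6_{b}.png",p,bolt=b,catch=10)
a=[cv2.imread(f"pics/s6_{c}.png") for c in(0,19)]
cv2.imwrite("pics/s6.png",cv2.resize(np.hstack(a),(800,356)))
E
```

```text
False
 t 16.12 box [-3.6 86.3 71.1] F [0.6 4.5 4.4]
 t 16.22 box [-3.6 86.3 71.1] F [0.2 4.7 4.7]
```

View pics/s6.png

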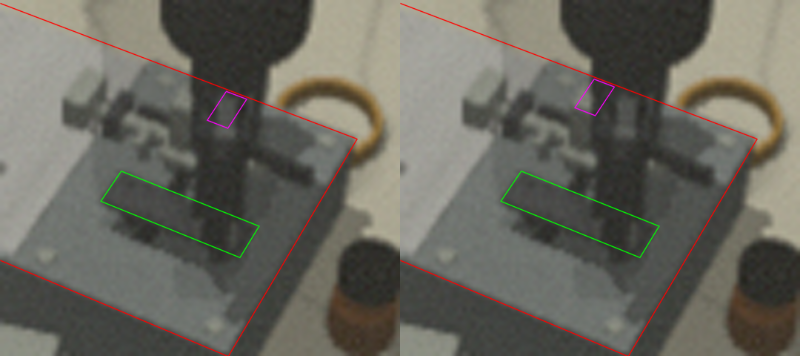

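The bolt is moving (Fy ≈ 4.5 N, lug near the 19 mm outline), and the catch is still down at 4.5 N. I carry on to the end stop.

```bash
python3 - <<'E'
from h import *
print(arm.movel(cc(-3.6,63,84),v=0.03,threshold=14)); st()
arm.wait(.1);st()
print(arm.movel(cc(-3.6,63,84),v=0.02,threshold=14)); st()
E
```

```text
True
 t 16.89 box [-3.5 71.6 71.5] F [-0.6  1.2  2.5]
 t 16.99 box [-3.5 71.6 71.5] F [-2.   0.7  2.1]
True
 t 17.36 box [-3.5 71.9 71.9] F [-0.6  1.8  3. ]
```

It stopped hard at y = 71.6, about 35–36 mm past first contact. I back off slightly, lift so the catch springs up, retreat and look.

```bash
python3 - <<'E'
from h import *
from ov import overlay
arm.movel(cc(-3.6,73,84),v=0.03); st()
arm.movel(cc(-3.6,73.5,118),v=0.1); st()
arm.movel(cc(-3.6,73.5,180),v=0.2)
p=np.array(arm.current_ee_pos()); 
arm.movel([p[0]-.22,p[1]-0.1,p[2]+.03],v=0.3); st()
for n in("top","scene"):
    p,d=cams.grab_frame(n); np.savez(f"{n}2.npz",p=p,d=d)
overlay("top",P,0,4.2,195,175,180,140,"pics/ovt7.png",np.load("top2.npz")["p"],bolt=36)
overlay("scene",P,0,4.4,250,210,180,130,"pics/ovs7.png",np.load("scene2.npz")["p"],bolt=36)
E
```

```text
t 17.61 box [-3.5 72.1 71. ] F [-0.4 -1.5  4.2]
 t 18.1 box [ -3.9  73.5 104.6] F [ 0.6 -0.2 -0.3]
 t 19.52 box [-201.1  -63.6  196.5] F [0.2 0.4 0.4]
```

View pics/ovs7.png

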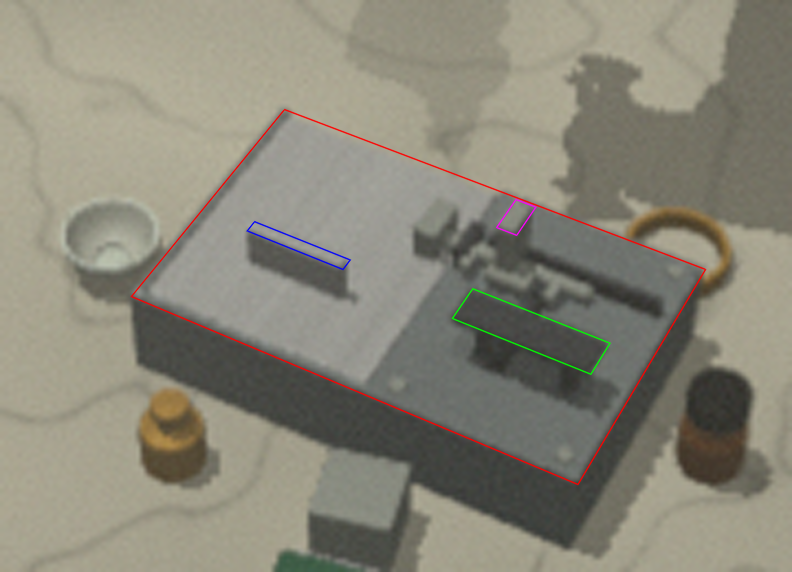

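View pics/ovt7.png

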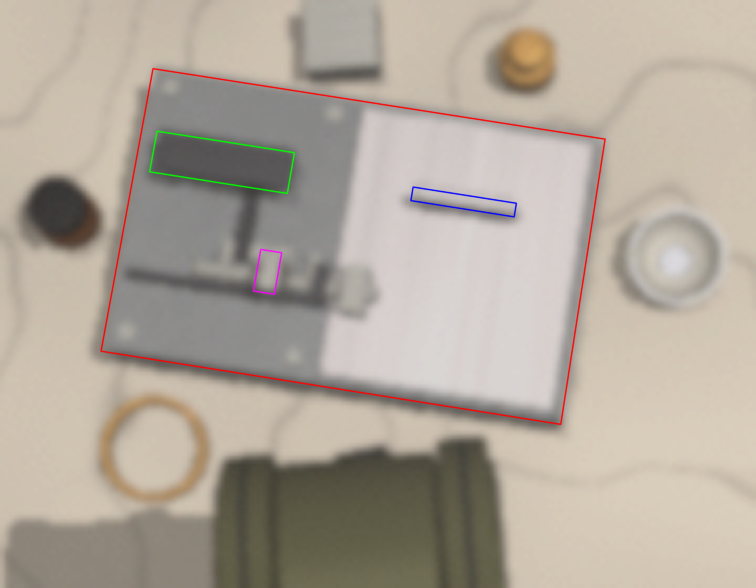

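The lug sits on the 36 mm outline in both views, the pad is back on its "up" outline, and the lid and bystanders are in place. Handing in.

```bash
python3 - <<'E'
from h import *
st(); print(close_job())
E
```

```text
t 19.62 box [-200.8  -63.3  196.5] F [ 0.5 -0.2 -0.6]Traceback (most recent call last):
  File "<stdin>", line 2, in <module>
NameError: name 'close_job' is not defined
```

```bash
python3 -c "
from station import close_job
print(close_job())"
```

```text
the job is handed in; nothing more can be done
None
```

I locked the strongbox and handed the job in at about 19.6 s of the 45 s allowed; the hand-in reports no verdict.

- **Lid:** I pushed it about 69 mm shut with the closed fingertips until it hit its end stop.
- **Catch and bolt:** With the open gripper turned 21° to the box, one fingertip held the catch about 10 mm down (about 4 N). The other pushed the bolt until it stopped hard, twice, at the same place. I then backed off and lifted away so the catch could spring up.

**Last checks:**
- **Both camera views, arm withdrawn:** the lid was shut and the lug lay on the 36 mm (fully home) outline to about 1–2 mm. The catch pad was back up, and the small things around the box looked unmoved.
- **Robot:** it was clear of everything, with forces at noise level.
- **Not checked:** I did not try the bolt to confirm the lock, nor look again at the mallet and screwdriver; the arm worked well away from both.

**What disagreed:**
- **Lug probe:** my touch on the lug's +y face came about 3 mm deeper than I computed. The bolt's 2 mm of play plus about 1 mm of pose error would explain it, and the final pictures agree with the bolt being home.
- **Lid push:** the first push settled back about 1.4 mm, so I pushed again to the stop.
- **Hand-in:** my first call failed on a missing import and moved nothing; the second went through.

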